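# Tug the test box cover, free its latch if caught, and hold the cover open

## Task

Take the grey handset test box's cover by its black bar handle and tug it upward, before touching the latch, to learn whether the latch has caught. If the cover comes up, carry on; if the latch holds it, let the cover down, turn the red latch knob clockwise until its white pointer faces the green mark, and take the handle again. Swing the cover up to about 45 degrees and finish while still holding it there, steady, by the handle (it falls shut if let go), leaving the two spools and the blue cap beside it where they are.

Things in the scene. Friction and masses are not known exactly. Their poses are not given: they have to be found in the camera images.
- test_box: grey test box with a steel cover, fixed on the worktop: 160 mm deep (x), 220 mm wide (y), 75 mm high; turned up to 20 degrees from square. Origin at the centre of its underside; x away from the robot, y left, z up
- cover_handle: black round bar handle on the cover, 10 mm thick, 54 mm long between two steel posts 12 mm thick, along the hinge direction. Origin mid-bar on its axis, 115 mm above the worktop and 33 mm above the cover's top face when shut; y along the bar to the left. The bar is a sleeve that turns freely on its axis, so the fingers can keep their direction as the cover swings
- cover_hinge (a point): middle of the hinge line at the box's far upper edge, 75 mm above the worktop; axes are the box's and do not tilt (y along the hinge line). With the cover shut the handle's bar lies 142 mm in front of it (-x), 45 mm to the right (-y), 40 mm above; the bar swings about the hinge line
- cover (a joint): cover angle, rad: 0 shut, grows as the front edge rises, at most 1.6; 0.785 is 45 degrees. Gravity and a light spring pull it shut: lifting a free cover takes about 2 to 6 N at the handle. A caught cover rises only about 5 mm at the handle (0.035 rad), then stops hard
- latch_grip (a point): middle of the red latch knob's grip, on the knob's axis, 102 mm above the worktop; from the hinge point 130 mm in front (-x), 55 mm left (+y). The grip is a bar 34 mm long, 12 mm thick, 24 mm high (top 12 mm above this point) on a grey disc 38 mm across on the cover; pinch it across its thickness. x points along the bar, the way the white pointer points; z up
- latch (a joint): turn of the knob, rad, clockwise from above: 0 with the pointer to the red mark (to the box's front, -x), 1.571 to the green mark (left, +y), stop at 1.65. Stiff (0.1 N m), stays where left. The cam beneath has slipped on its worn spindle, so the pointer does not tell if the cover is caught; at the green mark (1.3 or more) the cover is surely free
- blue_cap: blue screw cap, 28 mm across, 16 mm high, loose on the worktop beside the work; leave alone. Origin at the centre of its underside
- solder_spool: small green-flanged spool of solder, 34 mm across, 26 mm high, loose beside the work; leave alone. Origin at the centre of its underside
- wick_spool: flat white spool, 42 mm across, 8 mm high, loose beside the work; leave alone. Origin at the centre of its underside

How it is judged:
By the outcome, as a careful person would: the job done as asked, in the order asked, and still so for the second after the job is handed in, while the arm keeps its last pose, push and grip.
It also fails if it takes over 56 s, if anything falls off the work surface, if the arm or the gripper's body presses on something with over 40 N, if the wrist force passes 120 N, or if a joint passes its speed limit or range.

## Robot

A 6-joint arm with a two-finger parallel gripper is mounted at the origin on the work surface; the furniture and walls round the work are solid. World frame = base frame: x ahead of the robot, y to its left, z up, the work surface at z = 0. Lengths are in m, angles in rad, forces in N, time in s.
With the tool pointing down it reaches from about 0.25 to 0.725 m from the base axis. Payload 4 kg.
Tool frame: the origin (TCP) lies between the finger pads; the fingertips stand 8 mm ahead of it and the grasp point (between the pads) lies 11 mm behind it; z points along the fingers, y is the line along which they close (so a half turn about z gives the same grasp; the last joint's range is limited). The gripper opens to 85 mm and grips with 20 to 120 N. Pads are 22 mm wide; open, the fingers measure 114 mm over their backs; the gripper's body (76 mm by 85 mm) begins 54 mm behind the grasp point. The pads swing forward as they close: fully open they stand 13 mm farther back than shut.
Start: joints at [-1.121, 0.241, 0.005, 1.335, 0, 1.571], TCP at [0.217, -0.45, 0.239] pointing down, gripper open.
Joint ranges: [-2.72, 2.72], [-1.05, 1.87], [-1.09, 1.28], [-1.99, 2.15], [-1.42, 1.44], [-3.14, 3.14]. Speed limits (rad/s): [2.79, 2.79, 3.14, 3.14, 3.14, 3.14].

## Interface

Orientations are given as a unit quaternion [x, y, z, w].
In Python, from workcell import status, viewer, bot gives the robot as it stands.
- The arm moves only by the tool servo_tool, never from a script. Its argument "commands" is a list of rows, each a list of 5 numbers: the finger opening in mm, from 0 to 85.4, then the shift along the tool's x, y, z in mm, then the turn about the tool's z in rad. A call has 1 to 20 rows; each row shifts and turns the commanded pose from where the row before left it, along the tool's axes as they then stand; what a row does not reach is not made up. A row lasts 1/8 s, in which the tool goes at most 62.5 mm and 10.7 degrees, less where a joint would pass 70% of its speed; a pose out of reach is approached as far as the arm can. A call is refused whole if a number of a shift passes 62.5 or a number of a turn 0.188, either way. A call with a gripper value outside its range is refused whole. The fingers move at their own pace and stop on an object; the grip force is fixed at half the most. Time passes only in rows, so rows that do not move let the fingers close. It gives the time, the measured TCP pose, the force, the opening and the grip force at its end, in the units of the state.
- status.get_obs(): the state, without advancing time (a new reading comes with each control period).
- viewer.camera(name): name is "scene" or "top" or "wrist"; returns (picture, depth): 384x512x3 uint8, red, green, blue; 384x512 float32, m along the optical axis (not along the pixel's ray), 0 where there is no reading.
- viewer.get_calibration(name): a dict with "camera_matrix" (3x3 intrinsics, pixels), "R" (3x3) and "t" (3): a world point X has camera coordinates R X + t; the wrist camera has in their place "T_tool_cam" (4x4, takes a point from camera to tool coordinates, whose origin is the TCP and whose axes are the flange's). Camera axes: x right, y down, z forward; pixel columns grow to the right and rows downward; lengths in m; the calibration is good to about 2 mm. A picture is of the moment at which its call begins: read the wrist's pose just before it. get_calibration takes no time and is no camera call.
- bot.job_done(): hands the job in; it is judged then, once.
Trained networks look in the newest picture that a camera, given by its name, has taken for a name from the list of things; names that differ only in an ending like _2 or _b are one class to them, and where a whole thing is asked for, a point or a joint stands for the part that bears it (a point fixed in the world has none). Each returns a list of dicts, best first, with "p" (0 to 1); they miss things now and then, are a little off and sometimes report something else, mostly with a low value. They report only what shows in the picture. A call takes as long as a camera call.
- viewer.masks_of(camera, label): "mask" (384x512 bool, what is visible of it) and "pixel" ([row, column] in pixels, amid what is visible of it).
- viewer.spot_point(camera, label): "pixel" ([row, column] in pixels: a listed point, or the origin of a listed thing).
The state is a dict: "clock": time; "joint_pos": joint angles; "joint_vel": joint speeds; "tau": joint torques, N m; "eef_pos": TCP position; "tool_rot": TCP orientation; "ft_force": force on the tool from outside, world axes, zero at the start; "ft_torque": the same for the moment, N m; "grip_width": finger opening in m; "grasp_force": force on a finger pad.
Only numpy, scipy, OpenCV 4.12 (cv2) and the standard library are available. Lean on these libraries where they do the work, as an engineer would, in place of code of your own. Each camera call takes 0.05 s, during which the arm holds its last target. There are 200 camera calls.

## Working session

There is one attempt and no reset: what is moved stays moved. The work goes in short steps, Python scripts to look and compute and a tool call to move; the robot and the scene stay as the last step left them, time stands still between calls to the robot, and variables do not carry over. Pictures are saved under pics/ and viewed, at most 10 in all, crops included, and the job is handed in when it is done.

Besides the shell and the picture viewer there is one more tool, called by a JSON object that holds its "op" and its "data". servo_tool: Moves the arm, as the interface text tells. Its arguments: {"type":"object","properties":{"commands":{"type":"array"}},"required":["commands"]}

```bash
mkdir -p pics
cat > h.py <<'E'
import numpy as np, cv2
from scipy.spatial.transform import Rotation as R
from workcell import status, viewer, bot
def cam(n):
    o=status.get_obs(); p,d=viewer.camera(n); c=viewer.get_calibration(n); K=np.array(c["camera_matrix"])
    if n=="wrist":
        T=np.eye(4);T[:3,:3]=R.from_quat(o["tool_rot"]).as_matrix();T[:3,3]=o["eef_pos"]
        M=T@np.array(c["T_tool_cam"])
    else:
        M=np.eye(4);M[:3,:3]=np.array(c["R"]).T;M[:3,3]=-M[:3,:3]@np.array(c["t"])
    return p,d,K,M
def ray(px,K,M,z):
    v=M[:3,:3]@np.linalg.inv(K)@[px[1],px[0],1]; s=(z-M[2,3])/v[2]; return M[:3,3]+s*v
def cloud(d,K,M,mask):
    r,c=np.nonzero(mask&(d>0)); z=d[r,c]
    P=np.linalg.inv(K)@np.stack([c*z,r*z,z]); return (M[:3,:3]@P).T+M[:3,3]
def save(n,p): cv2.imwrite("pics/"+n+".png",p[:,:,::-1])
E
python3 - <<'E'
from h import *
np.set_printoptions(precision=4,suppress=True)
Z=dict(cover_handle=.115,cover_hinge=.075,latch_grip=.102,test_box=0,blue_cap=0,solder_spool=0,wick_spool=0)
ims=[]
for n in ("top","scene"):
    p,d,K,M=cam(n); ims.append(p)
    for k,z in Z.items():
        for q in viewer.spot_point(n,k)[:2]: print(n,k,round(q["p"],2),np.round(q["pixel"]),ray(q["pixel"],K,M,z))
    for k in ("cover_handle","latch_grip"):
        for q in viewer.masks_of(n,k)[:1]:
            P=cloud(d,K,M,q["mask"]); print(k,"mask",len(P),np.median(P,0),np.percentile(P[:,2],[5,95]))
save("a",cv2.resize(np.vstack(ims),(400*1,600)) if 0 else np.hstack([cv2.resize(i,(400,300)) for i in ims]))
save("top",cv2.resize(ims[0],(800,600)))
o=status.get_obs();print(o["clock"],o["eef_pos"],R.from_quat(o["tool_rot"]).as_matrix(),o["grip_width"])
E
```

```text
top cover_handle 0.4 [211. 314.] [ 0.4799 -0.1248  0.115 ]
top cover_hinge 0.75 [147. 310.] [ 0.6306 -0.1193  0.075 ]
top latch_grip 0.76 [197. 276.] [ 0.5105 -0.0404  0.102 ]
top test_box 0.62 [182. 301.] [ 0.556  -0.1085  0.    ]
top blue_cap 0.56 [258. 353.] [ 0.3677 -0.2403  0.    ]
top solder_spool 0.64 [243. 186.] [0.394  0.1765 0.    ]
top wick_spool 0.6 [238. 153.] [0.405  0.2609 0.    ]
top wick_spool 0.19 [211. 317.] [ 0.4834 -0.1486  0.    ]
cover_handle mask 211 [ 0.5086 -0.0387  0.0904] [0.087  0.1145]
latch_grip mask 180 [ 0.5085 -0.0392  0.0911] [0.0874 0.1146]
scene cover_handle 0.51 [175. 320.] [ 0.4737 -0.1257  0.115 ]
scene latch_grip 0.71 [185. 282.] [ 0.5085 -0.035   0.102 ]
scene test_box 0.81 [193. 290.] [ 0.5589 -0.1078  0.    ]
scene blue_cap 0.51 [213. 375.] [ 0.3694 -0.2381  0.    ]
scene solder_spool 0.69 [283. 235.] [0.4012 0.1744 0.    ]
scene solder_spool 0.66 [196. 294.] [ 0.5414 -0.1088  0.    ]
scene wick_spool 0.65 [303. 196.] [0.4072 0.2678 0.    ]
cover_handle mask 73 [ 0.4771 -0.134   0.1167] [0.1127 0.1201]
latch_grip mask 3760 [ 0.5385 -0.0935  0.0813] [0.0781 0.104 ]
1.0 [ 0.2174 -0.4503  0.2393] [[ 0.9006  0.4347 -0.    ]
 [ 0.4347 -0.9006 -0.0001]
 [-0.      0.0001 -1.    ]] 0.08512186120482973
```

View pics/top.png

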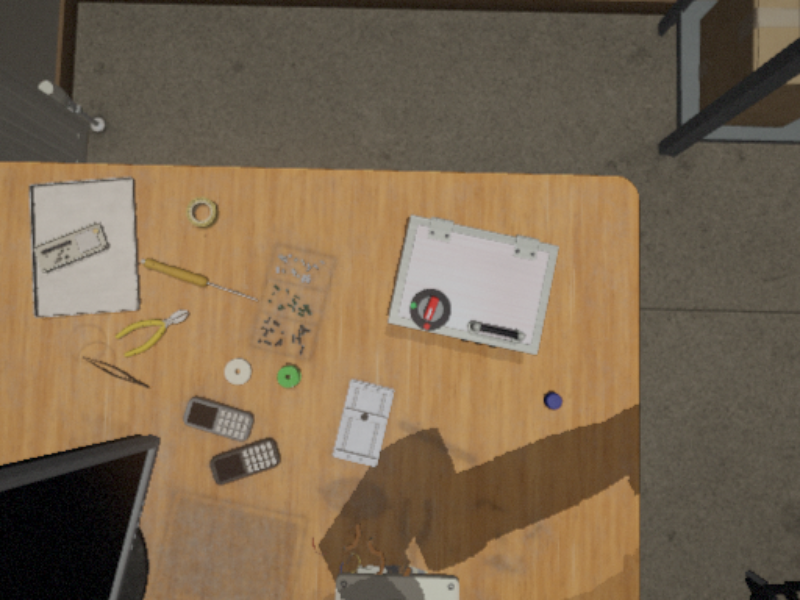

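View pics/a.png

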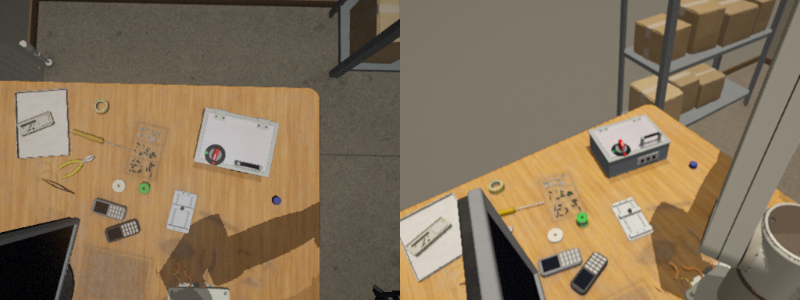

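The top view shows the box turned about -10°, with the handle at about (497,331), the red knob at (431,309) and the blue cap at (553,400). The scene view agrees. I'll go above the handle and align with it.

{"op": "servo_tool", "data": {"commands": [[85,46.5,-21.3,0,0],[85,46.5,-21.3,0,0],[85,46.5,-21.3,0,0],[85,46.5,-21.3,0,0],[85,46.5,-21.3,0,0],[85,46.5,-21.3,0,0],[85,46.5,-21.3,0,0],[85,46.5,-21.3,0,0],[85,0,0,0,-0.157],[85,0,0,0,-0.157],[85,0,0,0,-0.157],[85,0,0,0,-0.157],[85,0,0,0,-0.157],[85,0,0,0,-0.157],[85,0,0,0,0],[85,0,0,0,0]]}}

```text
clock: 3.0
eef_pos: [0.4783, -0.1351, 0.2393]
tool_rot: [0.768, 0.64, 0.0, 0.0]
ft_force: [-0.3, -0.6, -0.3]
grip_width: 0.0848
grasp_force: 0.0
```

```bash
cat > look.py <<'E'
from h import *
import sys
np.set_printoptions(precision=4,suppress=True)
p,d,K,M=cam("wrist")
for k,z in dict(cover_handle=.115,latch_grip=.102).items():
    for q in viewer.spot_point("wrist",k)[:1]: print(k,round(q["p"],2),np.round(q["pixel"]),ray(q["pixel"],K,M,z))
a=cloud(d,K,M,d>0)
# handle bar: points at height .1-.125 that lie near expected place
q=a[(a[:,2]>.105)&(a[:,2]<.13)]
dark=cloud(d,K,M,(p.max(2)<70)); dk=dark[(dark[:,2]>.11)&(dark[:,2]<.125)]
if len(dk)>20:
    c=dk.mean(0); u,s,v=np.linalg.svd(dk[:,:2]-c[:2]); print("bar",len(dk),c,np.degrees(np.arctan2(v[0,1],v[0,0])), np.ptp((dk[:,:2]-c[:2])@v[0]))
hs=cv2.cvtColor(p,cv2.COLOR_RGB2HSV); red=((hs[...,0]<8)|(hs[...,0]>172))&(hs[...,1]>140)&(hs[...,2]>90)
r=cloud(d,K,M,red); r=r[(r[:,2]>.11)&(r[:,2]<.12)]
if len(r)>20:
    c,sz,an=cv2.minAreaRect(r[:,:2].astype(np.float32)*1000); print("latch top",len(r),c,sz,an)
save(sys.argv[1],p)
o=status.get_obs();print(o["clock"],o["eef_pos"],R.from_quat(o["tool_rot"]).as_matrix()[:,1],o["ft_force"],o["joint_pos"])
E
python3 look.py w1
```

```text
cover_handle 0.82 [185. 260.] [ 0.4822 -0.1313  0.115 ]
latch_grip 0.93 [ 80. 272.] [ 0.5098 -0.0406  0.102 ]
bar 618 [ 0.4794 -0.1291  0.1178] 78.28430381028456 0.12917095231728143
latch top 404 (509.0910949707031, -37.6003303527832) (10.69052791595459, 33.0888671875) 70.04942321777344
3.15 [ 0.4783 -0.1351  0.2393] [ 0.9838 -0.1791 -0.    ] [-0.8993 -0.1515  0.6697] [-0.2752  0.2347 -0.0027  1.3334  0.      1.4756]
```

View pics/w1.png

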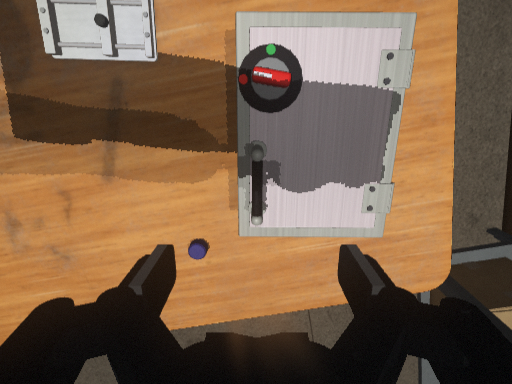

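The wrist view shows the handle bar at about (258,187), clear between the fingers, and the knob at (271,76), roughly pointing to the red mark. I'll descend and grip the bar.

{"op": "servo_tool", "data": {"commands": [[85,3.5,2.5,30,0],[60,0,0,35,0],[40,0,0,35,0],[40,0,0,20,0],[40,0,0,10,0],[40,0,0,5,0],[40,0,0,0,0],[0,0,0,0,0],[0,0,0,0,0],[0,0,0,0,0],[0,0,0,0,0],[0,0,0,0,0],[0,0,0,0,0]]}}

```text
clock: 4.78
eef_pos: [0.4791, -0.1317, 0.1043]
tool_rot: [0.768, 0.641, -0.001, -0.002]
ft_force: [-5.5, 0.9, 2.5]
grip_width: 0.008
grasp_force: 58.5
```

{"op": "servo_tool", "data": {"commands": [[0,0,-1.5,-2,0],[0,0,0.5,-2,0],[0,0,0.5,-2,0],[0,0,0.5,-2,0],[0,0,0.5,-2,0],[0,0,0.5,-2,0],[0,0,0,0,0],[0,0,0,0,0]]}}

```text
clock: 5.78
eef_pos: [0.4829, -0.1324, 0.1164]
tool_rot: [0.767, 0.641, 0.0, 0.0]
ft_force: [2.8, -0.9, -4.6]
grip_width: 0.0079
grasp_force: 58.4
```

{"op": "servo_tool", "data": {"commands": [[0,0,1.7,-4,0],[0,0,1.7,-4,0],[0,0,1.7,-4,0],[0,0,1.8,-3.5,0],[0,0,0,0,0],[0,0,0,0,0]]}}

```text
clock: 6.52
eef_pos: [0.4894, -0.1336, 0.1318]
tool_rot: [0.768, 0.641, 0.0, 0.0]
ft_force: [4.8, -2.5, -6.5]
grip_width: 0.0079
grasp_force: 58.5
```

Run:
```python
from h import *
p,*_=cam("scene"); w,*_=cam("wrist")
save("s2",np.hstack([cv2.resize(p[120:260,210:400],(400,300),interpolation=2),cv2.resize(w,(400,300))]))
```

```text
(no output)
```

View pics/s2.png

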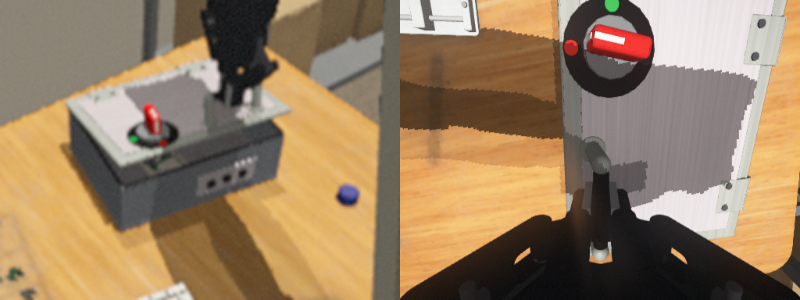

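The left panel shows the cover's front edge raised with a dark gap under it, around (180,145). The right panel shows the fingers holding the bar between its posts, at about (600,200). The latch has not caught, so I'll carry on with the swing.

{"op": "servo_tool", "data": {"commands": [[0,0,2.5,-4.3,0],[0,0,2.5,-4.3,0],[0,0,2.5,-4.2,0],[0,0,2.8,-4,0],[0,0,2.9,-4,0],[0,0,2.9,-3.9,0],[0,0,3.2,-3.7,0],[0,0,3.3,-3.7,0],[0,0,3.3,-3.7,0],[0,0,0,0,0]]}}

```text
clock: 7.88
eef_pos: [0.5147, -0.1384, 0.1678]
tool_rot: [0.768, 0.641, -0.0, 0.0]
ft_force: [1.5, -4.8, -7.5]
grip_width: 0.0079
grasp_force: 58.6
```

{"op": "servo_tool", "data": {"commands": [[0,-0.2,3.6,-3.4,0],[0,-0.2,3.6,-3.3,0],[0,-0.2,3.6,-3.3,0],[0,-0.2,3.9,-3,0],[0,-0.2,3.9,-3,0],[0,-0.2,4,-2.9,0],[0,-0.3,3.6,-2.3,0],[0,-0.3,3.6,-2.2,0],[0,-0.3,3.5,-2.1,0],[0,0,0,0,0],[0,0,0,0,0],[0,0,0,0,0]]}}

```text
clock: 9.38
eef_pos: [0.5473, -0.1447, 0.1934]
tool_rot: [0.767, 0.641, 0.001, -0.001]
ft_force: [-2.8, 5.7, -3.5]
grip_width: 0.008
grasp_force: 59.0
```

Run:
```python
from h import *
p,d,K,M=cam("scene"); w,*_=cam("wrist")
save("s3",np.hstack([cv2.resize(p[100:240,210:400],(400,300),interpolation=2),cv2.resize(w,(400,300))]))
P=cloud(d,K,M,(d>0)&(p.min(2)>90)); ex=np.array([.982,-.19]); 
h=np.array([.628,-.119]); l=(P[:,:2]-h)@ex; y=(P[:,:2]-h)@[.19,.982]
m=(l<-.02)&(l>-.1)&(y>0)&(y<.1)&(P[:,2]>.085); f=np.polyfit(l[m],P[m,2],1); 
m&=abs(np.polyval(f,l)-P[:,2])<.01; f=np.polyfit(l[m],P[m,2],1); print(m.sum(),np.degrees(np.arctan(-f[0])))
for k in ("blue_cap","solder_spool","wick_spool"):
    for q in viewer.spot_point("scene",k)[:1]: print(k,ray(q["pixel"],K,M,0))
o=status.get_obs();print(o["clock"],o["eef_pos"],o["ft_force"],np.abs(o["joint_vel"]).max(),o["grasp_force"])
```

```text
48 -50.01325304943613
blue_cap [ 0.36667324 -0.23323898  0.        ]
solder_spool [0.39850985 0.17693541 0.        ]
wick_spool [0.40079245 0.2686335  0.        ]
9.625 [ 0.54729855 -0.14474855  0.19339218] [-1.46562197  5.6575272  -2.46976619] 0.0021106523687881365 59.02961075305939
```

View pics/s3.png

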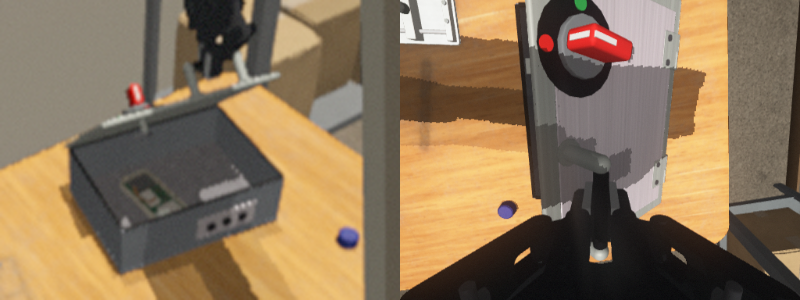

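The cover is raised to about 45° (bar shift 69/89 mm against an expected 70/89 mm). It is held by the handle at about (600,200), and the cap and spools haven't moved. I'll check that it settles.

{"op": "servo_tool", "data": {"commands": [[0,0.7,0,0,0],[0,0,0,0,0],[0,0,0,0,0],[0,0,0,0,0],[0,0,0,0,0],[0,0,0,0,0],[0,0,0,0,0],[0,0,0,0,0]]}}

```text
clock: 10.62
eef_pos: [0.5472, -0.1447, 0.1933]
tool_rot: [0.767, 0.641, 0.001, -0.0]
ft_force: [-1.8, 5.0, -1.3]
grip_width: 0.008
grasp_force: 59.1
```

```bash
python3 -c "
from h import *
o=status.get_obs();print(o['clock'],o['eef_pos'],o['ft_force'],abs(np.array(o['joint_vel'])).max(),o['grasp_force'])
if o['grasp_force']>40 and abs(o['eef_pos'][2]-.1934)<.003: print(bot.job_done())"
```

```text
10.625 [ 0.54721155 -0.14474592  0.19331626] [-1.81418608  5.02335847 -1.25993097] 0.0009590379531683793 59.09398913383484
the job is handed in; nothing more can be done
None
```

The tug raised the handle 12 mm, so the latch had not caught and I left the knob alone; the cover is now held steady by its handle at about 45°, the spools and blue cap have not moved, and the job is handed in.

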